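# Close the turn-buttons of a frame jig

### The job

The gilded panel lies in its jig on the bench with both turn-buttons on the near edge swung aside. Push each turn-button round with a fingertip, without pinching it, until it lies square across the panel's near edge and points straight at the fence. Do not touch the gilded panel, and leave the weight on it and everything else on the bench where it is.

Things in the scene. Friction and masses are not known exactly. Their poses are not given: they have to be found in the camera images.
- jig: plywood board, 280 (x) by 470 (y) by 18 mm, fixed to the bench; origin at the centre of its underside, on the table. Its +x points away from the robot, to the wooden fence with an aluminium lip (top 56 mm above the table) along its far edge; the two turn-buttons stand along its near edge at x = -100 mm, about y = +125 and -125 mm; two end cleats 12 mm high stand at y = +-184 mm
- panel: loose gilded frame around a dark blue film-covered field, 150 (x) by 340 (y) by 20 mm, 0.7 kg, lying in the jig with its near edge at jig x = -57 mm; its top is 38 mm above the table. Origin at the centre of its underside, axes as the jig's
- button_a (a joint): angle of turn-button A (rad), anticlockwise from above: 0 is square, pointing along the jig's +x, straight to the fence; its direction is the jig's yaw plus this angle. Starts 0.85 to 1.5 rad to the positive side, turns to 1.9 either way, with no stop or click at 0. Stiff: about 2 N at the tip turns it and it stays where left
- button_a_pivot (a point): centre of the top of turn-button A over its pivot, 64 mm above the table; the button turns about the vertical through it. A round hub of radius 18 mm is here, with a 6 mm high bolt head on top; the post below has radius 13 mm and a foot of radius 20 mm
- button_a_tip (a point): centre of the outer end of the top of turn-button A, 90 mm from its pivot. The button is an aluminium bar 22 mm wide and 20 mm high, from 10 mm behind the pivot to this end; its underside is 44 mm and its top 64 mm above the table (6 mm over the panel, less a 3 mm rubber pad under this end)
- button_b (a joint): angle of turn-button B (rad), anticlockwise from above: 0 is square, pointing along the jig's +x, straight to the fence; its direction is the jig's yaw plus this angle. Starts 0.85 to 1.5 rad to the negative side, turns to 1.9 either way, with no stop or click at 0. Stiff: about 2 N at the tip turns it and it stays where left
- button_b_pivot (a point): centre of the top of turn-button B over its pivot, 64 mm above the table; the button turns about the vertical through it. A round hub of radius 18 mm is here, with a 6 mm high bolt head on top; the post below has radius 13 mm and a foot of radius 20 mm
- button_b_tip (a point): centre of the outer end of the top of turn-button B, 90 mm from its pivot. The button is an aluminium bar 22 mm wide and 20 mm high, from 10 mm behind the pivot to this end; its underside is 44 mm and its top 64 mm above the table (6 mm over the panel, less a 3 mm rubber pad under this end)
- weight: loose steel cylinder, diameter 36, height 40 mm, standing on the panel's field, its top 74 mm above the table; origin at the centre of its underside
- tape: loose roll of tape, diameter 90, height 24 mm, lying flat on the table between the robot and the jig; origin at the centre of its underside
- brackets: loose stack of gilded fretwork corner brackets, about 100 by 120 mm and 28 mm high, on the table to the right of the jig; origin on its underside
- mouldings: loose bundle of three gilded mouldings, 250 by 70 mm and 18 mm high, on the table to the left of the jig; origin at the centre of its underside
- jar: loose jar, diameter 56, height 75 mm, on the table left of the jig's near corner; origin at the centre of its underside
- brush: loose brush lying on the table right of the jig's near corner, about 30 mm high at most; origin on its underside

How it is judged:
At the end, for the whole second after the job is handed in: both turn-buttons stand within 0.17 rad (10 degrees) of square across the panel's near edge and are at rest; the panel has moved less than 8 mm, the weight less than 12 mm and the tape, brackets, mouldings, jar and brush less than 20 mm (value of joint button_a between -0.17 and 0.17 rad and velocity of joint button_a between -0.05 and 0.05 rad/s and value of joint button_b between -0.17 and 0.17 rad and velocity of joint button_b between -0.05 and 0.05 rad/s and distance of panel from where it was at the start of the episode below 0.008 m and distance of weight from where it was at the start of the episode below 0.012 m and distance of each of tape, brackets, mouldings, jar, brush from where it was at the start of the episode below 0.02 m); the robot touches nothing.
It fails at once if the robot touches the gilded panel (contact force between any of the fingers, the arm and panel above 0.4 N).
It fails at once if the panel is shifted more than 8 mm or lifted (distance of panel from where it was at the start of the episode above 0.008 m).
It fails at once if a turn-button is pinched: squeezed on both flanks at once ((contact force between the fingers and button_a_c0 above 1.5 N and contact force between the fingers and button_a_c1 above 1.5 N) or (contact force between the fingers and button_b_c0 above 1.5 N and contact force between the fingers and button_b_c1 above 1.5 N)).
It fails at once if the weight is moved more than 12 mm, or the tape, brackets, mouldings, jar or brush more than 20 mm, or lifted so far (distance of weight from where it was at the start of the episode above 0.012 m or distance of any of tape, brackets, mouldings, jar, brush from where it was at the start of the episode above 0.02 m).
It also fails if it takes over 51 s, if anything falls off the work surface, if the arm or the gripper's body presses on something with over 40 N, if the wrist force passes 120 N, or if a joint passes its speed limit or range.

### The arm

A 7-joint arm with a two-finger parallel gripper is mounted at the origin on the work surface. World frame = base frame: x ahead of the robot, y to its left, z up, the work surface at z = 0. Lengths are in m, angles in rad, forces in N, time in s.
With the tool pointing down it reaches from about 0.4 to 0.9 m from the base axis. Payload 5.6 kg.
Tool frame: the origin (TCP) lies midway between the tips of the shut fingers; the grasp point (between the pads) lies grip_point_offset behind it (grip_point_offset is the distance from the TCP to the grasp point, in m); z points along the fingers, y is the line along which they close (so a half turn about z gives the same grasp; the last joint's range is limited). The gripper opens to 92 mm and grips with 3 to 60 N. Pads are 20 mm wide; open, the fingers measure 128 mm over their backs; the gripper's body (75 mm by 189 mm) begins 69 mm behind the grasp point.
Start: joints at [1.115, 0.468, -0.012, 1.603, 0.006, 1.071, -0.056], TCP at [0.261, -0.595, 0.215] pointing down, gripper open.
Joint ranges: [-2.53, 2.53], [-0.31, 2.02], [-1.57, 1.55], [0.28, 2.44], [-1.29, 4.43], [0.15, 1.84], [-2.92, 2.92]. Speed limits (rad/s): [2.57, 2.57, 3.14, 3.14, 3.14, 3.14, 3.14].

### API

Orientations are given as a rotation vector (axis times angle).
In Python, from bench import * gives the robot as it stands.
- The arm moves only by the shell command python3 -m creep 'ROWS'. ROWS is JSON, a list of rows, each an object with "rotation": the turn, a rotation vector about the tool's x, y, z in degrees, a list of three; "xyz": the shift along the tool's x, y, z in mm, a list of three; "grip": the finger opening in mm, from 0 to 91.9. A call has exactly 8 rows; each row shifts and turns the commanded pose from where the row before left it, along the tool's axes as they then stand; what a row does not reach is not made up. A row lasts 1/8 s, in which the tool goes at most 62.5 mm and 10.7 degrees, less where a joint would pass 70% of its speed; a pose out of reach is approached as far as the arm can. A call is refused whole if a number of a shift passes 62.5 or a number of a turn 10.7, either way. A call with a gripper value outside its range is refused whole. The fingers move at their own pace and stop on an object; the grip force is fixed at half the most. Time passes only in rows, so rows that do not move let the fingers close, or fill a call up. It gives the time, the measured TCP pose, the force, the opening and the grip force at its end, in the units of the state.
- state(): the state, without advancing time (a new reading comes with each control period).
- snapshot(name): name is "scene" or "top" or "wrist"; returns (picture, depth): 400x640x3 uint8, red, green, blue; 400x640 float32, m along the optical axis (not along the pixel's ray), 0 where there is no reading.
- camera_params(name): a dict with "fov_y" (degrees; the focal length in pixels is half the picture's height over the tangent of half this angle, whatever the lens; pixels are square), "cx", "cy" (the principal point, pixels), "R" (3x3) and "t" (3): a world point X has camera coordinates R X + t. Camera axes: x right, y down, z forward; pixel columns grow to the right and rows downward; lengths in m; the calibration is good to about 2 mm. The wrist camera is an equidistant fisheye: a pixel r from the principal point sees the ray r / f radians off the axis. A picture is of the moment at which its call begins: read the wrist's pose just before it. camera_params takes no time and is no camera call; for the wrist camera it gives the pose at the moment of the call.
- sign_off(): hands the job in; it is judged then, once.
The state is a dict: "clock": time; "joint_positions": joint angles; "dq": joint speeds; "effort": joint torques, N m; "tool_pos": TCP position; "orientation": TCP orientation; "force": force on the tool from outside, world axes, zero at the start; "moment": the same for the moment, N m; "finger_gap": finger opening in m; "grasp_force": force on a finger pad.
Only numpy, scipy, OpenCV 4.12 (cv2) and the standard library are available. Lean on these libraries where they do the work, as an engineer would, in place of code of your own. Each camera call takes 0.05 s, during which the arm holds its last target. There are 200 camera calls.

## Working session

There is one attempt and no reset: what is moved stays moved. The work goes in short steps, Python scripts to look and compute and a shell command to move; the robot and the scene stay as the last step left them, time stands still between calls to the robot, and variables do not carry over. Pictures are saved under pics/ and viewed, at most 10 in all, crops included, and the job is handed in when it is done.

```bash
mkdir -p pics; python3 - <<'E'
from bench import *
import cv2,numpy as np
s=state();print(s)
for n in("top","scene"):
    p,d=snapshot(n);cv2.imwrite(f"pics/{n}0.png",p[:,:,::-1]);np.save(f"{n}_d.npy",d);c=camera_params(n);print(n,c)
    import pickle;pickle.dump(c,open(n+"_c.pkl","wb"))
E
```

```text
{'clock': 0.0, 'joint_positions': array([ 1.11498231,  0.46839591, -0.01162993,  1.60359913,  0.00600281,
        1.07141152, -0.05629391]), 'dq': array([-0.00047602, -0.00112318, -0.00054206, -0.0005703 ,  0.00056826,
        0.00063047, -0.00207314]), 'effort': array([ 3.44341352e-04, -5.20577681e+01, -1.21332108e-02, -2.43743598e+01,
       -5.65655460e-02,  1.71140861e-02,  1.66968453e-04]), 'tool_pos': array([ 0.26049029, -0.59488788,  0.21363835]), 'orientation': array([-3.07324031e+00, -6.43450900e-01,  7.46975640e-04]), 'force': array([-0.27267827, -0.5461216 , -0.57195925]), 'moment': array([ 0.03042058,  0.03024671, -0.01796173]), 'grasp_force': 0.0, 'finger_gap': 0.09183910996816917}
top {'fov_y': 46.81556968963335, 'cx': 323.07528970043467, 'cy': 200.934720986322, 'R': array([[ 0.01556526, -0.99925339, -0.03536076],
       [-0.9870516 , -0.00970939, -0.16010892],
       [ 0.15964605,  0.03739503, -0.98646579]]), 't': array([0.01742882, 0.55262099, 1.05088467])}
scene {'fov_y': 47.07909964143364, 'cx': 317.9464286227723, 'cy': 200.5439065274694, 'R': array([[ 0.46158517,  0.88700803, -0.01248563],
       [ 0.68956728, -0.36762329, -0.62397923],
       [-0.55806459,  0.27940988, -0.78134117]]), 't': array([-0.23456837, -0.32308537,  1.43994448])}
```

View pics/top0.png

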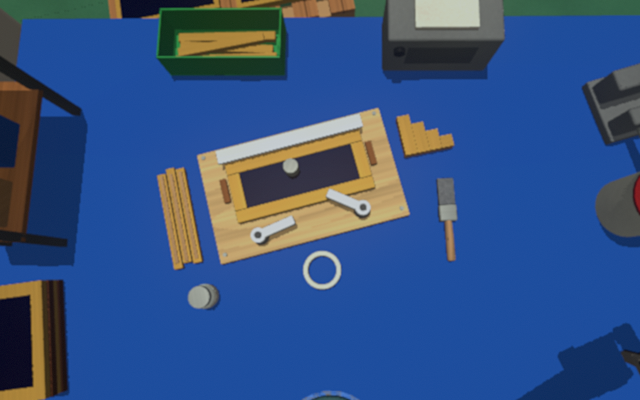

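The top view shows button A with its pivot at about (259,235) and tip at (295,221). Button B has its pivot at (363,208) and tip at (329,193). The tape is at (322,270), and the jig is yawed. I'll enlarge this area.

```bash
python3 - <<'E'
import cv2
p=cv2.imread("pics/top0.png")[100:300,190:415]
cv2.imwrite("pics/crop0.png",cv2.resize(p,None,fx=3,fy=3,interpolation=cv2.INTER_CUBIC)[:600])
E
```

```text
(no output)
```

View pics/crop0.png

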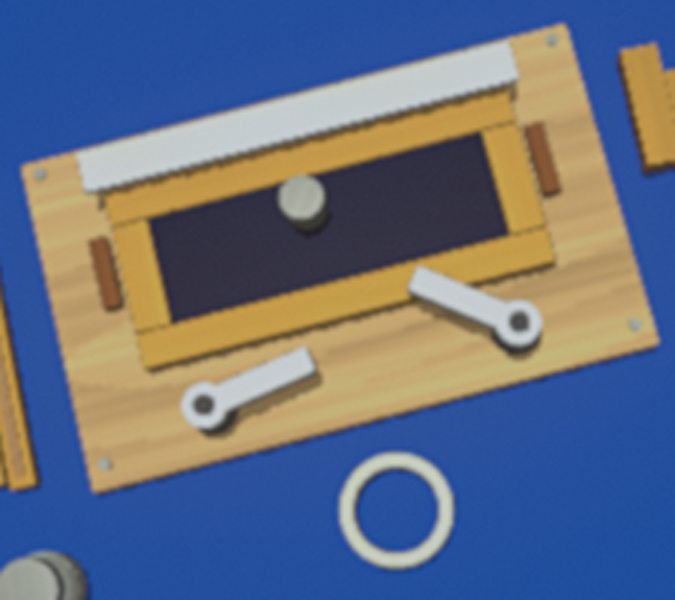

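```bash
cat >h.py <<'E'
import numpy as np,pickle
def px2w(n,u,v,z):
    c=pickle.load(open(n+"_c.pkl","rb"));f=200/np.tan(np.radians(c["fov_y"]/2))
    r=c["R"].T@np.array([(u-c["cx"])/f,(v-c["cy"])/f,1]);o=-c["R"].T@c["t"]
    return o+r*(z-o[2])/r[2]
E
python3 - <<'E'
from h import *
d=np.load("top_d.npy")
P=lambda x,y,z:px2w("top",190+(x-1)/3,100+(y-1)/3,z)
pt=dict(c1=(22,163,.018),c2=(567,25,.018),c3=(658,343,.018),c4=(95,491,.018),pivL=(204,405,.07),pivR=(519,321,.07),
tipL1=(306,348,.064),tipL2=(317,370,.064),tipR1=(420,266,.064),tipR2=(410,293,.064),pn1=(149,369,.038),pn2=(555,264,.038),weight=(301,196,.074),tapeC=(397,510,.024),tapeR=(454,510,.024))
W={k:P(*v) for k,v in pt.items()}
for k,v in W.items(): print(k,v.round(4))
e=W['c2']-W['c1'];e2=W['c3']-W['c4'];print(np.linalg.norm(e),np.linalg.norm(e2),np.linalg.norm(W['c1']-W['c4']))
yaw=[np.arctan2(v[1],v[0]) for v in ((W['c1']-W['c4']),(W['c2']-W['c3']))]+[np.arctan2(-v[0]*-1,-v[1]) for v in (e,e2,W['pn2']-W['pn1'],W['pivR']-W['pivL'])]
print(yaw)
for s in 'LR':
    t=(W[f'tip{s}1']+W[f'tip{s}2'])/2;v=t-W['piv'+s];print(s,t,np.linalg.norm(v[:2]),np.arctan2(v[1],v[0]))
# depth check
c=pickle.load(open("top_c.pkl","rb"));f=200/np.tan(np.radians(c["fov_y"]/2))
for x,y in ((204,405),(519,321),(270,380),(300,440)):
    u,v=190+x//3,100+y//3;D=d[v,u];print((c["R"].T@(np.array([(u-c["cx"])/f*D,(v-c["cy"])/f*D,D])-c["t"])).round(4))
E
```

```text
c1 [0.6723 0.3422 0.018 ]
c2 [ 0.7936 -0.11    0.018 ]
c3 [ 0.5269 -0.1817  0.018 ]
c4 [0.4028 0.2671 0.018 ]
pivL [0.4682 0.1729 0.07  ]
pivR [ 0.5358 -0.068   0.07  ]
tipL1 [0.5139 0.0962 0.064 ]
tipL2 [0.4968 0.0872 0.064 ]
tipR1 [0.5793 0.0088 0.064 ]
tipR2 [0.5578 0.0163 0.064 ]
pn1 [0.499  0.2237 0.038 ]
pn2 [ 0.5868 -0.0981  0.038 ]
weight [0.6322 0.1022 0.074 ]
tapeC [0.3913 0.0252 0.024 ]
tapeR [ 0.392  -0.0196  0.024 ]
0.46820434496709223 0.4656569154103097 0.2797544966379161
[np.float64(0.2717270680936463), np.float64(0.26257740067756813), np.float64(0.26202035148423897), np.float64(0.2698362762367826), np.float64(0.26628800456936813), np.float64(0.27367190572977046)]
L [0.50535362 0.09172202 0.064     ] 0.08925847311668221 -1.141254822267775
R [0.56855009 0.01251756 0.064     ] 0.08693075169049824 1.1845286636505576
[0.4676 0.1724 0.0681]
[ 0.5353 -0.0689  0.0683]
[0.4894 0.1226 0.0644]
[0.4474 0.1048 0.0028]
```

```bash
cat >>h.py <<'E'
from scipy.spatial.transform import Rotation as Ro
YAW=.267;PIV=dict(L=np.array([.468,.173]),R=np.array([.5355,-.0685]))
def go(side,x,y,z):
    "mm in jig axes from pivot; returns tool shift mm, tool turn deg to square-down pose"
    from bench import state
    s=state();c,n=np.cos(YAW),np.sin(YAW)
    T=np.r_[PIV[side]+np.array([[c,-n],[n,c]])@[x/1e3,y/1e3],z/1e3]
    R=Ro.from_rotvec(s["orientation"]);G=Ro.from_matrix([[c,n,0],[n,-c,0],[0,0,-1]])
    rel=(np.array([[c,n],[-n,c]])@(s["tool_pos"][:2]-PIV[side])*1e3).round(1)
    print("t",round(s["clock"],2),"tcp",s["tool_pos"].round(4),"rel",rel,"target",T.round(3),"shift(now)",(R.inv().apply(T-s["tool_pos"])*1e3).round(1),"shift(square)",(G.inv().apply(T-s["tool_pos"])*1e3).round(1),"turn",(R.inv()*G).as_rotvec(degrees=True).round(2),"F",s["force"].round(1),"gap",s["finger_gap"])
E
python3 -c "
from h import *
go('R',5,95,150)"
python3 -m creep '[{"rotation":[0,0,8.3],"xyz":[0,0,0],"grip":0},{"rotation":[0,0,0],"xyz":[40,-40,0],"grip":0},{"rotation":[0,0,0],"xyz":[40,-40,0],"grip":0},{"rotation":[0,0,0],"xyz":[40,-40,0],"grip":0},{"rotation":[0,0,0],"xyz":[40,-40,0],"grip":0},{"rotation":[0,0,0],"xyz":[40,-40,0],"grip":0},{"rotation":[0,0,0],"xyz":[40,-40,0],"grip":0},{"rotation":[0,0,0],"xyz":[0,0,0],"grip":0}]'
python3 -c "
from h import *
go('R',5,95,150)"
```

```text
t 0.1 tcp [ 0.2605 -0.595   0.2138] rel [-404.1 -435.3] target [0.515 0.024 0.15 ] shift(now) [ 481.8 -465.1   64.4] shift(square) [ 409.1 -530.3   63.8] turn [-0.09  0.01  8.35] F [ 0.2  0.2 -0.2] gap 0.09207764058715612
clock: 1.1
tool_pos: [0.431, -0.2957, 0.2145]
orientation: [-3.11, -0.433, -0.001]
force: [-0.0, -1.2, 0.1]
finger_gap: 0.014
grasp_force: 0.0
t 1.1 tcp [ 0.431  -0.2957  0.2145] rel [-160.8 -191.6] target [0.515 0.024 0.15 ] shift(now) [ 168.4 -284.9   65.1] shift(square) [ 165.8 -286.6   64.5] turn [-0.09 -0.05  0.54] F [-0.  -1.2  0.1] gap 0.014038593621808045
```

```bash
python3 -m creep '[{"rotation":[0,0,0.5],"xyz":[27,-47,0],"grip":0},{"rotation":[0,0,0],"xyz":[27,-47,5],"grip":0},{"rotation":[0,0,0],"xyz":[27,-47,10],"grip":0},{"rotation":[0,0,0],"xyz":[27,-47,15],"grip":0},{"rotation":[0,0,0],"xyz":[27,-47,15],"grip":0},{"rotation":[0,0,0],"xyz":[27,-47,15],"grip":0},{"rotation":[0,0,0],"xyz":[4,-4,4],"grip":0},{"rotation":[0,0,0],"xyz":[0,0,0],"grip":0}]'
python3 -c "
from h import *
go('R',5,95,52)
from bench import *
import cv2
p,d=snapshot('wrist');cv2.imwrite('pics/w1.png',p[:,:,::-1])
p,d=snapshot('scene');cv2.imwrite('pics/s1.png',p[:,:,::-1])"
```

```text
clock: 2.1
tool_pos: [0.5151, 0.0174, 0.15]
orientation: [3.115, 0.405, -0.002]
force: [-0.4, -1.1, 0.3]
finger_gap: 0.0007
grasp_force: 0.0
t 2.1 tcp [0.5151 0.0174 0.15  ] rel [ 3.  88.3] target [0.515 0.024 0.052] shift(now) [ 2.1 -6.8 98. ] shift(square) [ 2.  -6.7 98. ] turn [ 0.02  0.09 -0.49] F [-0.4 -1.1  0.3] gap 0.0007204072238496523
```

View pics/w1.png

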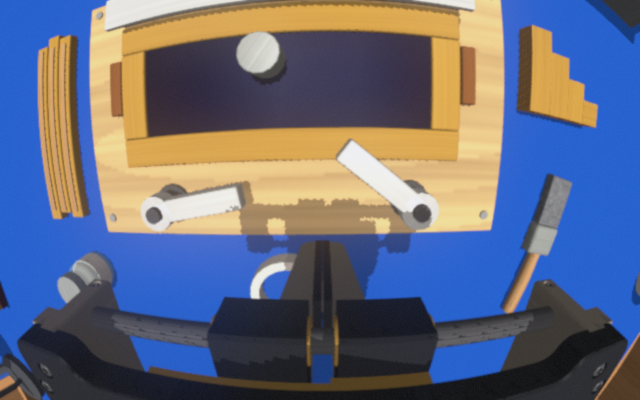

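View pics/s1.png

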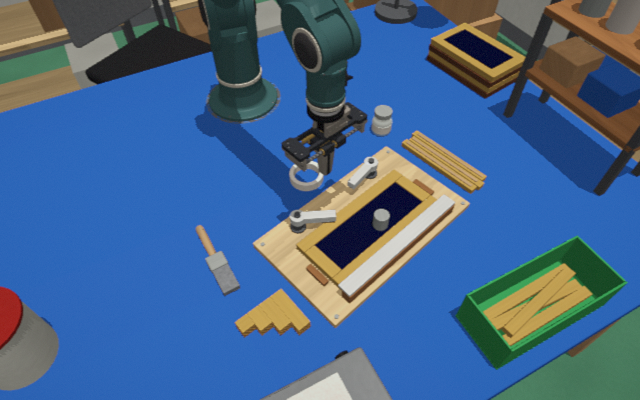

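The wrist view shows both buttons clear of the shut fingers, whose tip is at about (322,245). A's tip is at (345,150) and B's tip at (240,195). The scene view agrees, so I'm lowering the fingers.

```bash
python3 -m creep '[{"rotation":[0,0,-0.5],"xyz":[2,-7,0],"grip":0},{"rotation":[0,0,0],"xyz":[0,0,25],"grip":0},{"rotation":[0,0,0],"xyz":[0,0,25],"grip":0},{"rotation":[0,0,0],"xyz":[0,0,25],"grip":0},{"rotation":[0,0,0],"xyz":[0,0,15],"grip":0},{"rotation":[0,0,0],"xyz":[0,0,8],"grip":0},{"rotation":[0,0,0],"xyz":[0,0,0],"grip":0},{"rotation":[0,0,0],"xyz":[0,0,0],"grip":0}]'
python3 -c "
from h import *
go('R',23,80,52)"
```

```text
clock: 3.2
tool_pos: [0.5161, 0.026, 0.0533]
orientation: [3.113, 0.419, 0.002]
force: [0.5, -0.9, -0.6]
finger_gap: 0.0004
grasp_force: 0.0
t 3.2 tcp [0.5161 0.026  0.0533] rel [ 6.2 96.2] target [0.537 0.015 0.052] shift(now) [16.8 16.2  1.3] shift(square) [16.8 16.2  1.3] turn [ 0.02 -0.07  0.05] F [ 0.5 -0.9 -0.6] gap 0.00041124715258315667
```

```bash
python3 -m creep '[{"rotation":[0,0,0],"xyz":[8,8,1],"grip":0},{"rotation":[0,0,0],"xyz":[8,8,0],"grip":0},{"rotation":[0,0,0],"xyz":[8,8,0],"grip":0},{"rotation":[0,0,0],"xyz":[8,9,0],"grip":0},{"rotation":[0,0,0],"xyz":[8,9,0],"grip":0},{"rotation":[0,0,0],"xyz":[8,9,0],"grip":0},{"rotation":[0,0,0],"xyz":[6,9,0],"grip":0},{"rotation":[0,0,0],"xyz":[0,0,0],"grip":0}]'
python3 -c "
from h import *
go('R',65,29,52)
from bench import *
import cv2
p,d=snapshot('wrist');cv2.imwrite('pics/w2.png',p[:,:,::-1])"
```

```text
clock: 4.2
tool_pos: [0.5843, -0.019, 0.0515]
orientation: [3.113, 0.417, 0.001]
force: [-0.2, -0.3, 0.3]
finger_gap: 0.0008
grasp_force: 0.0
t 4.2 tcp [ 0.5843 -0.019   0.0515] rel [60.1 34.8] target [ 0.591 -0.023  0.052] shift(now) [ 4.9  5.8 -0.5] shift(square) [ 4.9  5.8 -0.5] turn [ 0.05 -0.04 -0.04] F [-0.2 -0.3  0.3] gap 0.0008367930032652067
```

View pics/w2.png

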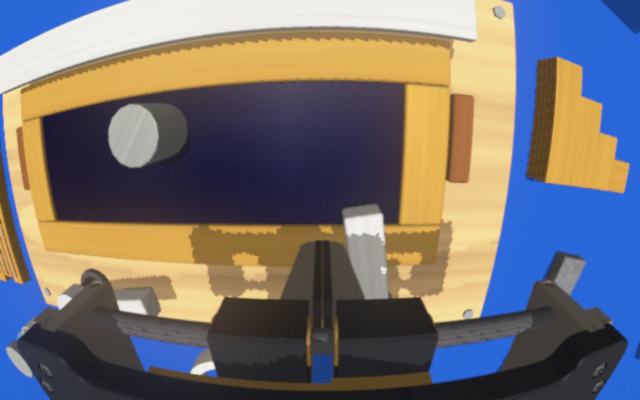

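Button A has swung round with the finger, its end now at about (363,210). It needs about 6 mm more, then I'll back off and check from the top camera.

```bash
python3 -m creep '[{"rotation":[0,0,0],"xyz":[3,3,0],"grip":0},{"rotation":[0,0,0],"xyz":[2,3,0],"grip":0},{"rotation":[0,0,0],"xyz":[0,0,0],"grip":0},{"rotation":[0,0,0],"xyz":[0,-12,0],"grip":0},{"rotation":[0,0,0],"xyz":[0,-15,0],"grip":0},{"rotation":[0,0,0],"xyz":[0,0,-30],"grip":0},{"rotation":[0,0,0],"xyz":[-40,-40,-40],"grip":0},{"rotation":[0,0,0],"xyz":[-50,-40,-20],"grip":0}]'
python3 -c "
from h import *
go('L',-25,-95,52)
from bench import *
import cv2
p,d=snapshot('top');cv2.imwrite('pics/t3.png',p[:,:,::-1])
cv2.imwrite('pics/t3c.png',cv2.resize(p[100:300,190:415,::-1],None,fx=3,fy=3,interpolation=cv2.INTER_CUBIC))"
```

```text
clock: 5.25
tool_pos: [0.4836, 0.055, 0.1379]
orientation: [-3.113, -0.421, -0.005]
force: [0.4, 1.3, 1.7]
finger_gap: 0.0008
grasp_force: 0.0
t 5.25 tcp [0.4836 0.055  0.1379] rel [ -16.1 -118. ] target [0.469 0.075 0.052] shift(now) [ -9.2 -23.   85.9] shift(square) [ -8.9 -23.   85.9] turn [-0.  -0.2  0.1] F [0.4 1.3 1.7] gap 0.0007550136671568364
```

View pics/t3c.png

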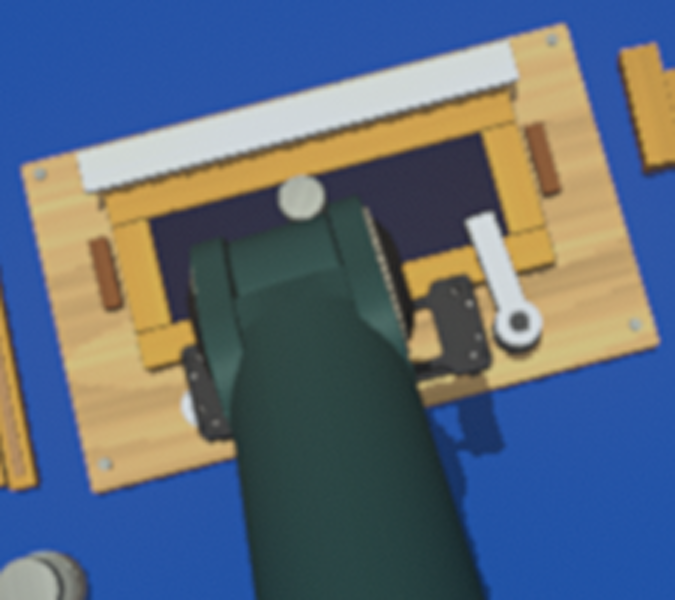

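Button A is nearly square, with its end at crop (480,217) and its pivot at (519,321). Measuring the angle:

```bash
python3 -c "
from h import *
P=lambda x,y,z:px2w('top',190+(x-1)/3,100+(y-1)/3,z)
v=P(480,217,.064)-P(519,321,.07);print(v,np.hypot(v[0],v[1]),np.arctan2(v[1],v[0])-YAW)"
python3 -m creep '[{"rotation":[0,0,0],"xyz":[-9,-10,0],"grip":0},{"rotation":[0,0,0],"xyz":[-5,0,10],"grip":0},{"rotation":[0,0,0],"xyz":[0,0,25],"grip":0},{"rotation":[0,0,0],"xyz":[0,0,25],"grip":0},{"rotation":[0,0,0],"xyz":[0,0,16],"grip":0},{"rotation":[0,0,0],"xyz":[0,0,7],"grip":0},{"rotation":[0,0,0],"xyz":[0,0,0],"grip":0},{"rotation":[0,0,0],"xyz":[0,0,0],"grip":0}]'
python3 -c "
from h import *
go('L',-10,-89,52)
"
```

```text
[ 0.08291089  0.0303202  -0.006     ] 0.08828096884122184 0.08358907976774183
clock: 6.3
tool_pos: [0.468, 0.0588, 0.0538]
orientation: [3.113, 0.419, 0.002]
force: [0.1, -0.0, 0.9]
finger_gap: 0.0005
grasp_force: 0.0
t 6.3 tcp [0.468  0.0588 0.0538] rel [ -30.1 -110.2] target [0.482 0.085 0.052] shift(now) [ 20.1 -21.1   1.8] shift(square) [ 20.1 -21.2   1.8] turn [ 0.01 -0.07  0.05] F [ 0.1 -0.   0.9] gap 0.00045216983252248724
```

```bash
python3 -m creep '[{"rotation":[0,0,0],"xyz":[5,-13,1],"grip":0},{"rotation":[0,0,0],"xyz":[9,-13,0],"grip":0},{"rotation":[0,0,0],"xyz":[9,-3,0],"grip":0},{"rotation":[0,0,0],"xyz":[9,-3,0],"grip":0},{"rotation":[0,0,0],"xyz":[10,-5,0],"grip":0},{"rotation":[0,0,0],"xyz":[10,-5,0],"grip":0},{"rotation":[0,0,0],"xyz":[9,-5,0],"grip":0},{"rotation":[0,0,0],"xyz":[0,0,0],"grip":0}]'
python3 -c "
from h import *
go('L',65,-24,52)
"
```

```text
clock: 7.3
tool_pos: [0.5146, 0.1216, 0.0523]
orientation: [-3.112, -0.421, -0.002]
force: [-0.3, 0.3, 0.6]
finger_gap: 0.0003
grasp_force: 0.0
t 7.3 tcp [0.5146 0.1216 0.0523] rel [ 31.4 -61.9] target [0.537 0.167 0.052] shift(now) [ 33.6 -37.9   0.4] shift(square) [ 33.6 -37.9   0.3] turn [-0.06 -0.08  0.1 ] F [-0.3  0.3  0.6] gap 0.0003446569253096639
```

```bash
python3 -m creep '[{"rotation":[0,0,0],"xyz":[8,-8,0],"grip":0},{"rotation":[0,0,0],"xyz":[8,-8,0],"grip":0},{"rotation":[0,0,0],"xyz":[8,-8,0],"grip":0},{"rotation":[0,0,0],"xyz":[6,-7,0],"grip":0},{"rotation":[0,0,0],"xyz":[4,-7,0],"grip":0},{"rotation":[0,0,0],"xyz":[0,0,0],"grip":0},{"rotation":[0,0,0],"xyz":[0,0,0],"grip":0},{"rotation":[0,0,0],"xyz":[0,10,0],"grip":0}]'
python3 -c "
from h import *
go('L',65,-24,52)
"
python3 -m creep '[{"rotation":[0,0,0],"xyz":[0,15,0],"grip":0},{"rotation":[0,0,0],"xyz":[0,0,-30],"grip":0},{"rotation":[0,0,0],"xyz":[-30,20,-40],"grip":0},{"rotation":[0,0,0],"xyz":[-40,40,-10],"grip":0},{"rotation":[0,0,0],"xyz":[-40,40,0],"grip":0},{"rotation":[0,0,0],"xyz":[0,40,0],"grip":0},{"rotation":[0,0,0],"xyz":[0,40,0],"grip":0},{"rotation":[0,0,0],"xyz":[0,0,0],"grip":0}]'
python3 -c "
from h import *
go('R',65,50,52)
from bench import *
import cv2
p,d=snapshot('top')
cv2.imwrite('pics/t4c.png',cv2.resize(p[100:300,190:415,::-1],None,fx=3,fy=3,interpolation=cv2.INTER_CUBIC))"
```

```text
clock: 8.3
tool_pos: [0.5392, 0.1568, 0.0524]
orientation: [-3.112, -0.422, -0.001]
force: [-0.5, 0.9, -0.1]
finger_gap: 0.0005
grasp_force: 0.0
t 8.3 tcp [0.5392 0.1568 0.0524] rel [ 64.3 -34.4] target [0.537 0.167 0.052] shift(now) [  0.7 -10.4   0.5] shift(square) [  0.7 -10.4   0.4] turn [-0.03 -0.03  0.13] F [-0.5  0.9 -0.1] gap 0.00045625457125810133
clock: 9.3
tool_pos: [0.485, -0.0656, 0.1324]
orientation: [3.114, 0.408, 0.001]
force: [0.5, 1.3, -0.3]
finger_gap: 0.0001
grasp_force: 0.0
t 9.3 tcp [ 0.485  -0.0656  0.1324] rel [-47.9  16.1] target [ 0.585 -0.003  0.052] shift(now) [112.7 -34.7  80.4] shift(square) [112.9 -33.9  80.4] turn [ 0.09 -0.02 -0.38] F [ 0.5  1.3 -0.3] gap 9.698316907045022e-05
```

View pics/t4c.png

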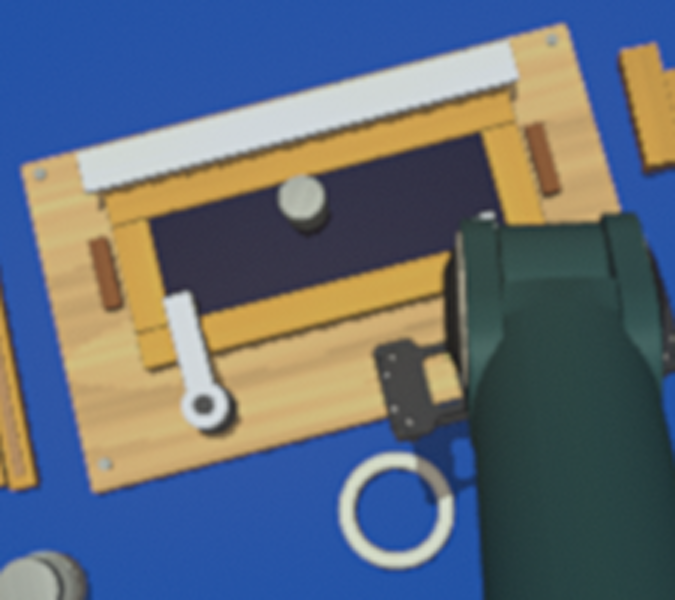

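Button B's end is at crop (177,293) and its pivot at (204,405), so it looks square. I'll compute its angle and trim A by about 5 mm.

```bash
python3 -c "
from h import *
P=lambda x,y,z:px2w('top',190+(x-1)/3,100+(y-1)/3,z)
v=P(177.5,293.5,.064)-P(204,405,.07);print(v,np.hypot(v[0],v[1]),np.arctan2(v[1],v[0])-YAW)"
python3 -m creep '[{"rotation":[0,0,0],"xyz":[25,-20,0],"grip":0},{"rotation":[0,0,0],"xyz":[45,-14,0],"grip":0},{"rotation":[0,0,0],"xyz":[45,0,0],"grip":0},{"rotation":[0,0,0],"xyz":[0,0,0],"grip":0},{"rotation":[0,0,0],"xyz":[0,0,30],"grip":0},{"rotation":[0,0,0],"xyz":[0,0,30],"grip":0},{"rotation":[0,0,0],"xyz":[0,0,18],"grip":0},{"rotation":[0,0,0],"xyz":[0,0,0],"grip":0}]'
python3 -c "
from h import *
go('R',65,24,52)"
```

```text
[ 0.08752214  0.0252667  -0.006     ] 0.09109627568566063 0.014047923965131937
clock: 10.35
tool_pos: [0.5851, 0.0023, 0.0532]
orientation: [-3.113, -0.42, 0.005]
force: [0.6, -0.2, 0.1]
finger_gap: 0.0004
grasp_force: 0.0
t 10.35 tcp [0.5851 0.0023 0.0532] rel [66.5 55.2] target [ 0.592 -0.028  0.052] shift(now) [-1.5 31.2  1.2] shift(square) [-1.5 31.2  1.2] turn [-0.04  0.17  0.06] F [ 0.6 -0.2  0.1] gap 0.00044927031084795235
```

```bash
python3 -m creep '[{"rotation":[0,0,0],"xyz":[0,12,0],"grip":0},{"rotation":[0,0,0],"xyz":[0,10,0],"grip":0},{"rotation":[0,0,0],"xyz":[0,5,0],"grip":0},{"rotation":[0,0,0],"xyz":[0,4,0],"grip":0},{"rotation":[0,0,0],"xyz":[0,0,0],"grip":0},{"rotation":[0,0,0],"xyz":[0,-12,0],"grip":0},{"rotation":[0,0,0],"xyz":[0,-12,0],"grip":0},{"rotation":[0,0,0],"xyz":[0,0,-40],"grip":0}]'
python3 -m creep '[{"rotation":[0,0,0],"xyz":[0,0,-50],"grip":0},{"rotation":[0,0,0],"xyz":[-40,0,-40],"grip":0},{"rotation":[0,0,0],"xyz":[-50,0,0],"grip":0},{"rotation":[0,0,0],"xyz":[-50,-40,0],"grip":0},{"rotation":[0,0,0],"xyz":[0,-50,0],"grip":0},{"rotation":[0,0,0],"xyz":[0,-40,0],"grip":0},{"rotation":[0,0,0],"xyz":[0,0,0],"grip":0},{"rotation":[0,0,0],"xyz":[0,0,0],"grip":0}]'
python3 -c "
from bench import *
import cv2
p,d=snapshot('top')
cv2.imwrite('pics/t5c.png',cv2.resize(p[100:300,190:415,::-1],None,fx=3,fy=3,interpolation=cv2.INTER_CUBIC))"
```

```text
clock: 11.35
tool_pos: [0.5852, -0.0021, 0.0918]
orientation: [-3.111, -0.424, 0.011]
force: [0.7, -0.3, 0.5]
finger_gap: 0.0003
grasp_force: 0.0
clock: 12.35
tool_pos: [0.4203, 0.0831, 0.1842]
orientation: [3.113, 0.421, -0.0]
force: [0.5, -0.1, 0.7]
finger_gap: 0.0003
grasp_force: 0.0
```

View pics/t5c.png

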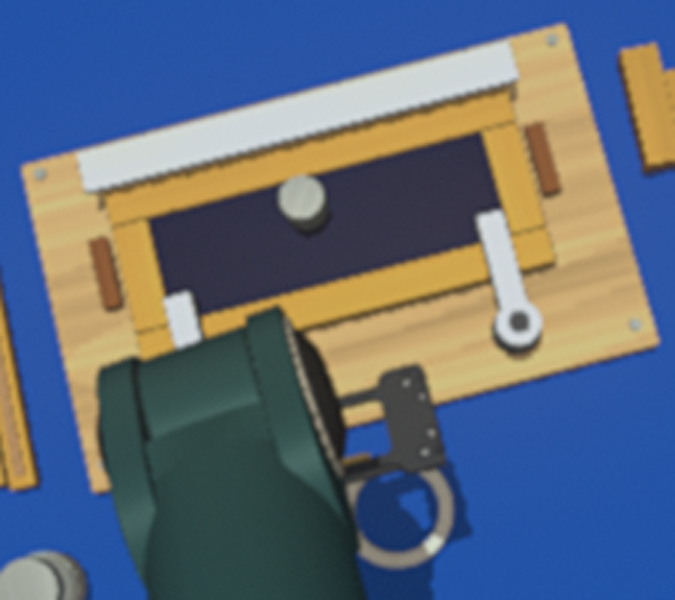

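Button A's end is now at crop (490,213) and its pivot at (519,321), parallel to B and square. The panel and weight haven't moved, and the arm is clear.

```bash
python3 -c "
from bench import *
print(sign_off())"
```

```text
the job is handed in; nothing more can be done
None
```

Both turn-buttons are pushed round square to the fence (B measured 0.01 rad off, A judged by eye in the final picture after trimming). The panel and weight showed no movement in the pictures, and I handed the job in at about 12 s; no verdict was returned.

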